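# Unlock the die-set case and hold its lid open

## Task

Lift the padlock up and off the hasp hook of the wooden die-set case and put it down inside the shallow round steel dish. Then take the case lid by its handle, raise it to about 50 degrees from closed and keep holding it there: the lid falls shut if let go, so finish while still gripping the handle. Leave the tub, the spray can and the wrench where they are.

Things in the scene. Friction and masses are not known exactly. Their poses are not given: they have to be found in the camera images.
- case: Fixed wooden case, 220 deep (x) by 320 wide (y) by 120 high without its lid. Origin: centre of its underside, on the bench. Its -x axis is the front (facing the robot, give or take some yaw), z up.
- hasp_hook (a point): Point on the case's hasp, axes as the case's: 45 mm in front of its front face, 115 mm to +y of its middle, 120 mm above the bench. A 6 mm steel bar, its top at this height, sticks out of the face to -x; its end, 62 mm from the face, turns up to 13 mm above this point. The lid's steel tongue (12 wide, 4 thick, 55 long) lies on the bar. The shackle goes round both, so it locks the lid.
- padlock_mid (a point): Centre of the body of the loose brass padlock, 0.2 kg, body 22 (x) by 42 (y) by 36 high (z), flat sides and underside, can stand on its underside. Hangs upright; at the start its x, y axes are as the case's. To free it: raise it by more than 9 and less than 22 mm (there its body meets the hasp bar), then move it 30 mm or more to -x of the case, past the upturned end.
- shackle (a point): Middle of the underside of the top bar of the padlock's closed shackle (7 mm steel bar in the padlock's y-z plane, legs 29 mm apart between centres), 50 mm above padlock_mid, 32 mm clear above the padlock's body. At the start it rests on the tongue, 4 mm above hasp_hook.
- dish_floor (a point): Centre of the inner floor (4 mm above the bench) of the shallow round steel parts dish, fixed to the bench: outer diameter 170 at the rim, 20 high, flat floor 148 across. On the left or on the right of the case.
- lid (a joint): Opening angle of the case lid, rad: 0 shut, growing as the front edge rises; 0.873 is 50 degrees, stops at 1.4. It has no stay and falls shut at any angle. Wood, about 0.7 kg with handle (varies), 220 by 320 by 15 thick; lifting by the handle takes about 2 to 4 N.
- lid_hinge (a point): Middle of the lid's hinge line, on the far top edge of the case, 110 mm behind the case's centre and 120 mm above the bench; axes move with the lid, y is the hinge line (parallel to the case's y).
- pull (a point): The lid's handle: round steel bar 12 mm thick, 100 long along y, 45 mm in front of the lid's front edge (39 free behind it for a finger), on two 10 mm posts at its ends. Origin: middle of the bar, 265 mm from the hinge line, 30 mm to -y of the case's middle, 127.5 mm above the bench when shut; axes move with the lid. The bar may turn in the grip as the lid swings.
- tub: Bystander: white open plastic tub, 120 across, 110 high, on the other side of the case from the dish. Origin: centre of its underside.
- can: Bystander: spray can, 52 across, 150 high, left of the case. Origin: centre of its underside.
- wrench: Bystander: steel wrench 200 long lying on the bench right of the case; x axis along it.
Mind the look-alikes: they are no part of the job. There is more than one size of the part that bears padlock_mid; the job needs the middle-sized.

How it is judged:
By the outcome, as a careful person would: the job done as asked, in the order asked, and still so for the second after the job is handed in, while the arm keeps its last pose, push and grip.
It also fails if it takes over 64 s, if anything falls off the work surface, if the arm or the gripper's body presses on something with over 40 N, if the wrist force passes 120 N, or if a joint passes its speed limit or range.

## Robot

A 7-joint arm with a two-finger parallel gripper is mounted at the origin on the work surface. World frame = base frame: x ahead of the robot, y to its left, z up, the work surface at z = 0. Lengths are in mm, angles in rad, forces in N, time in s.
With the tool pointing down it reaches from about 400 to 875 mm from the base axis. Payload 4.4 kg.
Tool frame: the origin (TCP) lies midway between the tips of the shut fingers; the grasp point (between the pads) lies 19 mm behind it; z points along the fingers, y is the line along which they close (so a half turn about z gives the same grasp; the last joint's range is limited). The gripper opens to 85 mm and grips with 20 to 120 N. Pads are 22 mm wide; open, the fingers measure 114 mm over their backs; the gripper's body (76 mm by 85 mm) begins 54 mm behind the grasp point. The pads swing forward as they close: fully open they stand 13 mm farther back than shut.
Start: joints at [1.209, 0.628, 0.038, 1.517, -0.027, 0.996, -0.02], TCP at [189.506, -621.776, 231.313] pointing down, gripper open.
Joint ranges: [-3.06, 3.06], [-0.37, 2.12], [-1.25, 1.32], [0.18, 2.47], [-1.1, 4.24], [0.23, 1.98], [-2.94, 2.94]. Speed limits (rad/s): [2.57, 2.57, 3.14, 3.14, 3.14, 3.14, 3.14].

## Interface

Orientations are given as [roll, pitch, yaw] about the fixed x, y, z axes, in that order (R = Rz(yaw) Ry(pitch) Rx(roll)).
In Python, from cell import read_state, get_image, finish_job gives the robot as it stands.
- The arm moves only by the tool send_rows, never from a script. Its argument "series" is a list of rows, each an object of numbers: "ax", "ay", "az": the turn, a rotation vector about the tool's x, y, z in rad; "dx", "dy", "dz": the shift along the tool's x, y, z in cm; "hand": the closure, from 0 (fully open) to 1 (shut). In form: [{"ax": .., "ay": .., "az": .., "dx": .., "dy": .., "dz": .., "hand": ..}, ...]. A call has 1 to 10 rows; each row is the pose to reach, as a shift and turn from the pose commanded when the call began, along the tool's axes at that moment; what a row does not reach only later rows make up. A row lasts 1/10 s, in which the tool goes at most 50 mm and 8.59 degrees, less where a joint would pass 70% of its speed; a pose out of reach is approached as far as the arm can. A call with a gripper value outside its range is refused whole. The fingers move at their own pace and stop on an object; the grip force is fixed at half the most. Time passes only in rows, so rows that repeat a pose let the fingers close. It gives the time, the measured TCP pose, the force, the opening and the grip force at its end, in the units of the state.
- read_state(): the state, without advancing time (a new reading comes with each control period).
- get_image(name): name is "scene" or "side" or "wrist"; returns a dict with "pixels" (480x640x3 uint8, red, green, blue), "mtx" (3x3 intrinsics, pixels), "R" (3x3) and "t" (3): a world point X has camera coordinates R X + t. Camera axes: x right, y down, z forward; pixel columns grow to the right and rows downward; lengths in mm; the calibration is good to about 2 mm. A picture is of the moment at which its call begins. There is no depth.
- finish_job(): hands the job in; it is judged then, once.
The state is a dict: "clock": time; "qpos": joint angles; "qd": joint speeds; "tau": joint torques, N m; "eef_pos": TCP position; "tool_rot": TCP orientation; "force": force on the tool from outside, world axes, zero at the start; "torque": the same for the moment, N m; "width": finger opening in mm; "gripper_force": force on a finger pad.
Only numpy, scipy, OpenCV 4.12 (cv2) and the standard library are available. Lean on these libraries where they do the work, as an engineer would, in place of code of your own. Each camera call takes 0.05 s, during which the arm holds its last target. There are 200 camera calls.

## Working session

There is one attempt and no reset: what is moved stays moved. The work goes in short steps, Python scripts to look and compute and a tool call to move; the robot and the scene stay as the last step left them, time stands still between calls to the robot, and variables do not carry over. Pictures are saved under pics/ and viewed, at most 10 in all, crops included, and the job is handed in when it is done.

Besides the shell and the picture viewer there is one more tool, called after "Request:" as name(argument=value, ...) on one line, values as JSON. send_rows: Moves the arm, as the interface text tells. Its arguments: {"type":"object","properties":{"series":{"type":"array","items":{"type":"object","properties":{"ax":{"type":"number"},"ay":{"type":"number"},"az":{"type":"number"},"dx":{"type":"number"},"dy":{"type":"number"},"dz":{"type":"number"},"hand":{"type":"number"}}}}},"required":["series"]}

```bash
mkdir -p pics; cat > h.py <<'E'
import numpy as np, cv2
from cell import read_state, get_image, finish_job
from scipy.spatial.transform import Rotation as Ro
def shot(n,f=None):
    im=get_image(n)
    im={k:np.array(v) for k,v in im.items()}
    if f: cv2.imwrite('pics/'+f,im['pixels'][:,:,::-1]); np.savez('pics/'+f[:-4],**im)
    return im
def load(f): return dict(np.load('pics/'+f+'.npz'))
def ray(im,uv):
    d=im['R'].T@np.linalg.inv(im['mtx'])@np.array([uv[0],uv[1],1.]); return -im['R'].T@im['t'],d/np.linalg.norm(d)
def onz(im,uv,z):
    o,d=ray(im,uv); return o+d*(z-o[2])/d[2]
def tri(*pairs):
    A=np.zeros((3,3));b=np.zeros(3);L=[ray(*p) for p in pairs]
    for o,d in L:
        P=np.eye(3)-np.outer(d,d);A+=P;b+=P@o
    x=np.linalg.solve(A,b); return x,[float(np.linalg.norm((np.eye(3)-np.outer(d,d))@(x-o))) for o,d in L]
def proj(im,X):
    c=im['R']@np.array(X,float)+im['t'];p=im['mtx']@c;return p[:2]/p[2]
E
python3 - <<'E'
from h import *
for n in ('scene','side'):
    im=shot(n,n+'0.png'); print(n,-im['R'].T@im['t'],im['mtx'][0,0])
s=read_state();print(s)
E
```

```text
scene [ 875.3549689   444.38422011 1037.38032191] 478.45210551855166
side [233.17722627 894.42474637 740.01901878] 601.6141259313121
{'clock': 0.1, 'qpos': array([ 1.20917586,  0.62924297,  0.03846055,  1.51824794, -0.02701042,
        0.99630691, -0.01999331]), 'qd': array([-0.00058948, -0.0015485 ,  0.00099729, -0.00222304,  0.00049087,
       -0.00097872, -0.00123923]), 'tau': array([ 1.92128588e-03, -5.64526248e+01,  1.22997310e+00, -1.93972796e+01,
        1.12421814e-02,  5.45008021e-03, -8.08257909e-06]), 'eef_pos': array([ 189.354496  , -621.23240099,  230.49466344]), 'tool_rot': array([-3.13990588e+00,  1.65441646e-05,  2.95809184e-01]), 'force': array([-0.24963393,  0.29907068,  0.07168093]), 'torque': array([ 0.00151272, -0.01093785,  0.04907548]), 'gripper_force': 0.0, 'width': 85.36700438957325}
```

View pics/scene0.png

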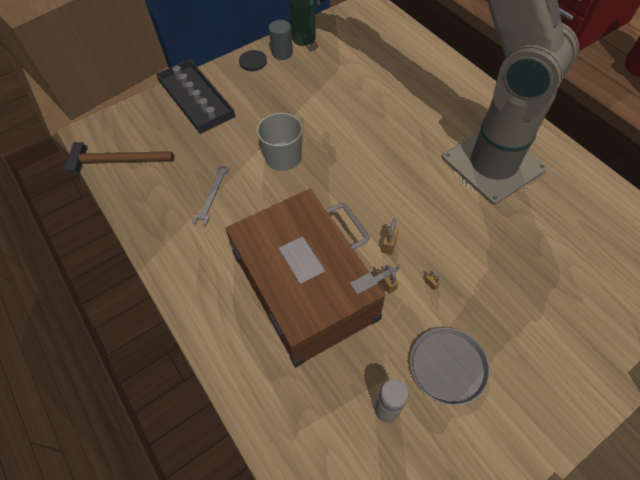

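View pics/side0.png

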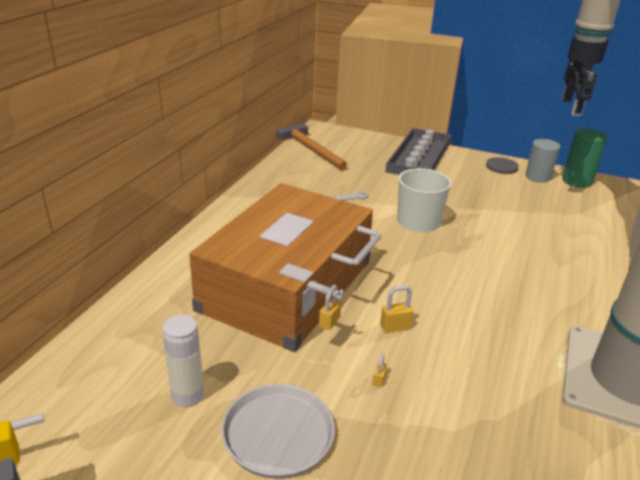

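Candidates for the padlock:
- Hanging on the hasp: scene (390,283), side (330,312). This is the middle-sized one.
- Large one standing on the bench: scene (390,240), side (398,312).
- Small one on the bench: scene (432,280), side (380,373).

I choose the hanging one and check it in a close crop.

```bash
python3 - <<'E'
from h import *
a=cv2.imread('pics/side0.png')[250:350,270:403]; b=cv2.imread('pics/scene0.png')[190:290,320:453]
cv2.imwrite('pics/c1.png',np.vstack([cv2.resize(x,(399*2,300),interpolation=3) if 0 else cv2.resize(x,None,fx=3,fy=3,interpolation=cv2.INTER_CUBIC) for x in (a,b)]))
E
```

```text
(no output)
```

View pics/c1.png

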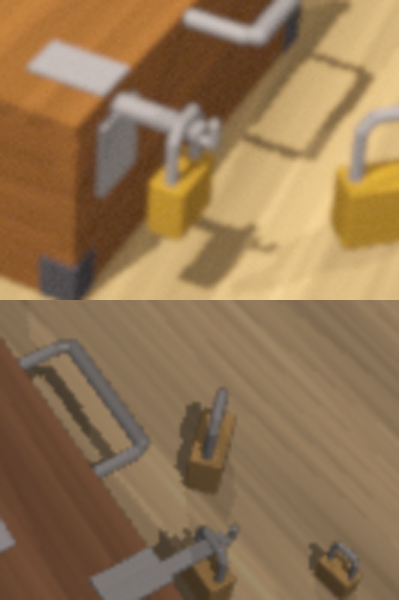

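The crop confirms it: the hanging padlock's shackle goes round bar and tongue, with its body at about side (330,317). The large one has a bigger body and stands on the bench at side (398,315). Next I measure.

```bash
python3 - <<'E'
from h import *
A=load('scene0');B=load('side0')
def sub(im,pts):
    g=cv2.cvtColor(im['pixels'],cv2.COLOR_RGB2GRAY)
    return cv2.cornerSubPix(g,np.array(pts,np.float32).reshape(-1,1,2),(4,4),(-1,-1),(3,50,.01)).reshape(-1,2)
a=sub(A,[(312,192),(383,295),(228,236)]);b=sub(B,[(373,207),(297,295),(283,187)])
print(a,b)
for n,p,q in zip(('FR','FL','BR'),a,b): print(n,tri((A,p),(B,q)),onz(A,p,135),onz(B,q,135))
def blobs(im,lo,hi,amin):
    h=cv2.cvtColor(im['pixels'],cv2.COLOR_RGB2HSV);m=cv2.inRange(h,lo,hi)
    n,_,st,c=cv2.connectedComponentsWithStats(m);return [(st[i].tolist(),c[i].round(1).tolist()) for i in range(1,n) if st[i,4]>amin],h,m
for im in (A,B):
    bl,h,m=blobs(im,(12,150,60),(30,255,255),30);print('brass',[x for x in bl if x[0][4]<1500])
for im,uv in((A,(448,366)),(B,(278,430))):
    h=cv2.cvtColor(im['pixels'],cv2.COLOR_RGB2HSV);m=cv2.inRange(h,(0,0,0),(179,50,255))
    m=cv2.morphologyEx(m,cv2.MORPH_OPEN,np.ones((3,3)))
    n,l,st,c=cv2.connectedComponentsWithStats(m);k=l[uv[1],uv[0]];print('dish',k,st[k])
    cs,_=cv2.findContours((l==k).astype('uint8'),0,1);hull=cv2.convexHull(max(cs,key=cv2.contourArea))
    P=np.array([onz(im,p[0],20) for p in hull])[:,:2].astype(np.float32)
    print(cv2.minEnclosingCircle(P),cv2.fitEllipse(P))
E
```

```text
[[312. 192.]
 [383. 295.]
 [228. 236.]] [[372.45648 209.82213]
 [295.51587 291.58865]
 [283.      187.     ]]
FR (array([ 513.77235781, -129.73103578,  135.58108583]), [4.791076165463636, 4.791076165463718]) [ 517.69677523 -125.91097645  135.        ] [ 512.25108218 -137.87268361  135.        ]
FL (array([545.61951483, 172.71276854, 130.76158046]), [2.0694322045352984, 2.069432204535379]) [548.80893757 175.54913957 135.        ] [542.56108272 175.3964713  135.        ]
BR (array([ 728.26091913, -152.11982664,  123.73152898]), [10.161387065083836, 10.161387065083641]) [ 737.42492455 -135.85313493  135.        ] [ 716.41388043 -146.95161978  135.        ]
brass []
brass [([410, 0, 22, 7, 76], [422.2, 2.3]), ([292, 130, 54, 39, 483], [318.8, 149.0]), ([381, 303, 32, 30, 737], [396.5, 318.2]), ([373, 365, 14, 22, 179], [379.2, 376.9]), ([0, 421, 21, 44, 639], [8.4, 442.7])]
dish 19 [ 410  327   80   78 4825]
((494.12188720703125, 350.0606689453125), 84.38612365722656) ((494.0763854980469, 349.9837646484375), (167.54696655273438, 168.24732971191406), 37.057533264160156)
dish 21 [ 222  384  113   94 8234]
((489.9508972167969, 350.14013671875), 86.37532806396484) ((490.6100769042969, 349.87255859375), (167.00103759765625, 172.8056640625), 27.864084243774414)
```

```bash
cat >> h.py <<'E'
def go(X,rpy):
    """delta (cm, rotvec) in tool axes from the present measured pose to TCP X, rpy"""
    s=read_state();R0=Ro.from_euler('xyz',s['tool_rot']);R1=Ro.from_euler('xyz',rpy)
    d=R0.inv().apply(np.array(X)-s['eef_pos'])/10;r=(R0.inv()*R1).as_rotvec()
    print('to',X,'d',d.round(2),'a',r.round(3),'rows',int(np.ceil(max(np.linalg.norm(d)/5,np.linalg.norm(r)/.15))))
E
python3 - <<'E'
from h import *
go([430,-330,330],[np.pi,0,-.105])
go([420,110,330],[np.pi,0,-.105])
E
```

```text
to [430, -330, 330] d [ 31.51 -20.86  -9.92] a [-0.002  0.     0.401] rows 8
to [420, 110, 330] d [ 43.38 -63.24  -9.84] a [-0.002  0.     0.401] rows 16
```

Request:
send_rows(series=[{"dx":4,"dy":-2.6,"dz":-1.3,"az":0.05,"hand":0},{"dx":8,"dy":-5.2,"dz":-2.5,"az":0.1,"hand":0},{"dx":12,"dy":-7.8,"dz":-3.7,"az":0.15,"hand":0},{"dx":16,"dy":-10.4,"dz":-5,"az":0.2,"hand":0},{"dx":20,"dy":-13,"dz":-6.2,"az":0.25,"hand":0},{"dx":24,"dy":-15.6,"dz":-7.5,"az":0.3,"hand":0},{"dx":28,"dy":-18.2,"dz":-8.7,"az":0.35,"hand":0},{"dx":31.5,"dy":-20.9,"dz":-9.9,"az":0.4,"hand":0},{"dx":31.5,"dy":-20.9,"dz":-9.9,"az":0.4,"hand":0},{"dx":31.5,"dy":-20.9,"dz":-9.9,"az":0.4,"hand":0}])

```text
invalid input at $.series[0]: expected keys ax, ay, az, dx, dy, dz, hand
```

```bash
python3 - <<'E'
from h import *
go([420,110,330],[np.pi,0,-.105]);im=shot('wrist');s=read_state();print(-im['R'].T@im['t']-s['eef_pos'],im['R'][2],im['mtx'][0,0],s['clock'],s['tool_rot'])
E
```

```text
to [420, 110, 330] d [ 43.38 -63.24  -9.84] a [-0.002  0.     0.401] rows 16
[ 77.15155008  24.48293025 142.17201482] [-0.30013871 -0.09093159 -0.94955158] 431.1999152002634 0.15 [-3.14011355e+00 -1.54756136e-07  2.95793032e-01]
```

Request:
send_rows(series=[{"ax":0,"ay":0,"dx":4,"dy":-2.6,"dz":-1.3,"az":0.05,"hand":0},{"ax":0,"ay":0,"dx":8,"dy":-5.2,"dz":-2.5,"az":0.1,"hand":0},{"ax":0,"ay":0,"dx":12,"dy":-7.8,"dz":-3.7,"az":0.15,"hand":0},{"ax":0,"ay":0,"dx":16,"dy":-10.4,"dz":-5,"az":0.2,"hand":0},{"ax":0,"ay":0,"dx":20,"dy":-13,"dz":-6.2,"az":0.25,"hand":0},{"ax":0,"ay":0,"dx":24,"dy":-15.6,"dz":-7.5,"az":0.3,"hand":0},{"ax":0,"ay":0,"dx":28,"dy":-18.2,"dz":-8.7,"az":0.35,"hand":0},{"ax":0,"ay":0,"dx":31.5,"dy":-20.9,"dz":-9.9,"az":0.4,"hand":0},{"ax":0,"ay":0,"dx":31.5,"dy":-20.9,"dz":-9.9,"az":0.4,"hand":0},{"ax":0,"ay":0,"dx":31.5,"dy":-20.9,"dz":-9.9,"az":0.4,"hand":0}])

```text
clock: 1.15
eef_pos: [430.6, -329.0, 330.4]
tool_rot: [3.141, -0.0, -0.101]
force: [-0.1, -0.9, 0.4]
width: 85.4
gripper_force: 0.0
```

```bash
python3 - <<'E'
from h import *
go([420,110,330],[np.pi,0,-.105])
E
```

```text
to [420, 110, 330] d [-5.470e+00 -4.357e+01  3.000e-02] a [ 0.    -0.     0.004] rows 9
```

Request:
send_rows(series=[{"ax":0,"ay":0,"az":0,"dx":-0.5,"dy":-4.5,"dz":0,"hand":0},{"ax":0,"ay":0,"az":0,"dx":-1,"dy":-9,"dz":0,"hand":0},{"ax":0,"ay":0,"az":0,"dx":-1.6,"dy":-13.5,"dz":0,"hand":0},{"ax":0,"ay":0,"az":0,"dx":-2.2,"dy":-18,"dz":0,"hand":0},{"ax":0,"ay":0,"az":0,"dx":-2.8,"dy":-22.5,"dz":0,"hand":0},{"ax":0,"ay":0,"az":0,"dx":-3.4,"dy":-27,"dz":0,"hand":0},{"ax":0,"ay":0,"az":0,"dx":-4,"dy":-31.5,"dz":0,"hand":0},{"ax":0,"ay":0,"az":0,"dx":-4.6,"dy":-35,"dz":0,"hand":0},{"ax":0,"ay":0,"az":0,"dx":-4.6,"dy":-35,"dz":0,"hand":0},{"ax":0,"ay":0,"az":0,"dx":-4.6,"dy":-35,"dz":0,"hand":0}])

```text
clock: 2.15
eef_pos: [420.4, 21.6, 330.0]
tool_rot: [3.141, 0.001, -0.105]
force: [0.3, -1.3, 0.3]
width: 85.3
gripper_force: 0.0
```

```bash
python3 - <<'E'
from h import *
shot('wrist','w1.png')
E
```

```text
(no output)
```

View pics/w1.png

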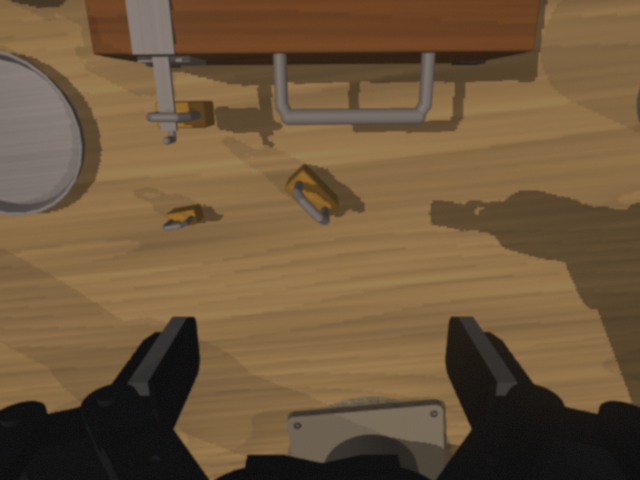

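The wrist view shows the lid front corners near (92,52) and (536,50), the handle bar from (285,117) to (424,116), and the shackle top bar from (150,117) to (195,117). The hook end is at (169,141), and the big padlock at (313,190) stands in front of the handle. I take a second wrist place for parallax.

Request:
send_rows(series=[{"ax":0,"ay":0,"az":0,"dx":0,"dy":-4,"dz":0,"hand":0},{"ax":0,"ay":0,"az":0,"dx":0,"dy":-8,"dz":0,"hand":0},{"ax":0,"ay":0,"az":0,"dx":0,"dy":-9,"dz":0,"hand":0},{"ax":0,"ay":0,"az":0,"dx":0,"dy":-9,"dz":0,"hand":0}])

```text
clock: 2.6
eef_pos: [430.3, 111.9, 330.0]
tool_rot: [3.141, 0.0, -0.104]
force: [-0.3, -0.3, -0.4]
width: 85.5
gripper_force: 0.0
```

```bash
python3 - <<'E'
from h import *
shot('wrist','w2.png')
E
```

```text
(no output)
```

View pics/w2.png

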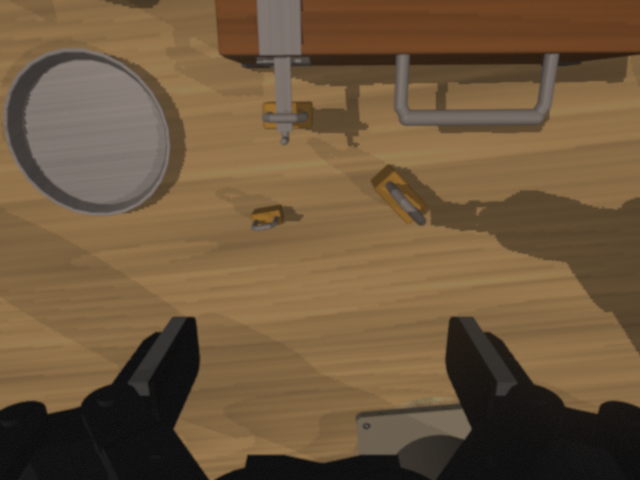

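The second view shows the lid FL corner at (218,53), the shackle bar from (263,117) to (308,117), the hook tip at (284,140), the handle bar from (397,117) to (548,117), and the dish around (88,132).

```bash
python3 - <<'E'
from h import *
W=[load('w1'),load('w2')];A=load('scene0');B=load('side0')
def seg(im,x0,x1,y0,y1,smax):
    h=cv2.cvtColor(im['pixels'],cv2.COLOR_RGB2HSV)[y0:y1,x0:x1];m=cv2.inRange(h,(0,0,70),(179,smax,255))
    n,l,st,c=cv2.connectedComponentsWithStats(m);k=1+np.argmax(st[1:,4]);ys,xs=np.where(l==k)
    return st[k]+[x0,y0,0,0,0],c[k]+[x0,y0]
bars=[]
for im,r in zip(W,((275,440,107,127),(392,562,107,127))):
    st,c=seg(im,*r,70);bars.append((st,c));print('handle',st,c)
for im,r in zip(W,((140,205,110,125),(255,318,110,125))):
    st,c=seg(im,*r,90);print('shackle',st,c)
ends=[[(b[0][0]+e*b[0][2],b[1][1]) for b in bars] for e in (0,1)]
for n,q in (('barL',ends[0]),('barR',ends[1]),('handle mid',[((a[0]+b[0])/2,a[1]) for a,b in zip(*ends)]),('shackle',[(172.5,117),(285.5,117)]),('hooktip',[(169,141),(284,140.5)]),('lidFL',[(92,52.5),(218,53.5)]),('bigpad shackle',[(324,215),(420,217)])):
    X,e=tri((W[0],q[0]),(W[1],q[1]));print(n,X.round(1),np.round(e,1), 'reproj scene',proj(A,X).round(),'side',proj(B,X).round())
p,q=onz(W[0],(92,52.5),135),onz(W[0],(536,50.5),135);print('lid front',p,q,np.linalg.norm(p-q),np.arctan2(-(p-q)[0]*-1,(p-q)[1]))
# dish
im=W[1];h=cv2.cvtColor(im['pixels'],cv2.COLOR_RGB2HSV);m=cv2.inRange(h,(0,0,60),(179,70,255))
n,l,st,c=cv2.connectedComponentsWithStats(m);k=l[130,88];cs,_=cv2.findContours((l==k).astype('uint8'),0,1)
P=np.array([onz(im,p[0],20)for p in cv2.convexHull(max(cs,key=cv2.contourArea))])[:,:2].astype('float32');print('dish',cv2.minEnclosingCircle(P),st[k])
E
```

```text
handle [ 276  107  155   17 2212] [352.74457505 115.67902351]
handle [ 395  107  155   18 2262] [471.24712644 116.51370469]
shackle [146 110  45  15 482] [167.60788382 116.84024896]
shackle [262 110  46  15 484] [284.2231405  117.09917355]
barL [487.4  50.6 130.4] [0. 0.] reproj scene [369. 239.] side [353. 263.]
barR [475.1 -67.3 130.9] [0. 0.] reproj scene [342. 201.] side [379. 232.]
handle mid [481.2  -8.4 130.7] [0. 0.] reproj scene [355. 219.] side [367. 247.]
shackle [494.6 135.6 112. ] [0.2 0.2] reproj scene [390. 272.] side [331. 297.]
hooktip [477.3 138.1 124.3] [0.4 0.4] reproj scene [397. 266.] side [340. 295.]
lidFL [545.1 176.6 134. ] [0.1 0.1] reproj scene [385. 295.] side [294. 292.]
bigpad shackle [390.   23.5  78.7] [0.7 0.7] reproj scene [392. 222.] side [407. 292.]
lid front [545.09861466 176.11376904 135.        ] [ 512.97218708 -142.909935    135.        ] 320.6372266131684 0.10036397176221329
dish ((492.7384948730469, 348.1280822753906), 84.30038452148438) [    4    48   167   168 21525]
```

```bash
python3 - <<'E'
from h import *
W=[load('w1'),load('w2')]
print(tri((W[0],(169.5,117)),(W[1],(285.2,117)))[0],onz(W[0],(170,117),128),onz(W[1],(285.2,117),128))
go([495.3,135.5,150],[np.pi,0,-.1]);go([495.3,135.5,64],[np.pi,0,-.1])
E
```

```text
[495.03955378 135.14863879 120.42391671] [494.88079603 132.19418745 128.        ] [495.61431226 134.46730839 128.        ]
to [495.3, 135.5, 150] d [ 6.22 -3.2  17.99] a [ 0.001  0.001 -0.006] rows 4
to [495.3, 135.5, 64] d [ 6.23 -3.22 26.59] a [ 0.001  0.001 -0.006] rows 6
```

Request:
send_rows(series=[{"ax":0,"ay":0,"az":0,"dx":2,"dy":-1,"dz":4,"hand":0},{"ax":0,"ay":0,"az":0,"dx":4,"dy":-2,"dz":8,"hand":0},{"ax":0,"ay":0,"az":0,"dx":6.2,"dy":-3.2,"dz":12,"hand":0},{"ax":0,"ay":0,"az":0,"dx":6.2,"dy":-3.2,"dz":16,"hand":0},{"ax":0,"ay":0,"az":0,"dx":6.2,"dy":-3.2,"dz":17,"hand":0},{"ax":0,"ay":0,"az":0,"dx":6.2,"dy":-3.2,"dz":17,"hand":0}])

```text
clock: 3.25
eef_pos: [493.9, 135.1, 159.3]
tool_rot: [3.139, 0.003, -0.107]
force: [0.6, 0.7, 0.8]
width: 85.4
gripper_force: 0.0
```

```bash
python3 - <<'E'
from h import *
go([495.3,135.2,64],[np.pi,0,-.1])
im=shot('wrist','w3.png')
for X in ((495.5,135.3,128),(478.8,137.3,133)): print(proj(im,X))
E
```

```text
to [495.3, 135.2, 64] d [ 0.17 -0.06  9.52] a [ 0.003  0.004 -0.007] rows 2
[323.23865409 281.41139519]
[322.79986992 321.0551113 ]
```

View pics/w3.png

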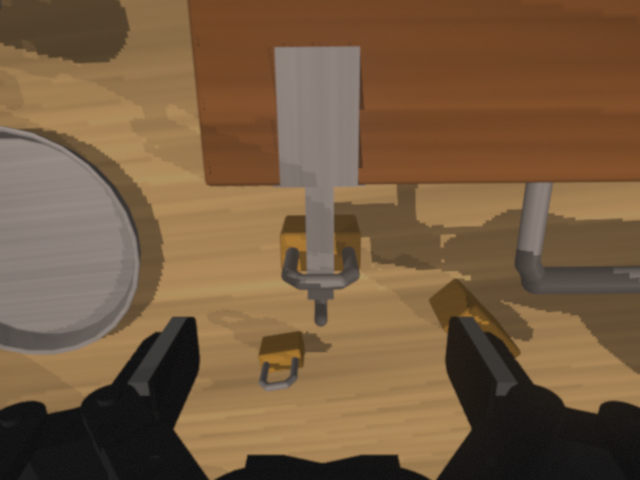

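The shackle bar at (321,281) and hook tip at (321,320) match the prediction to within 2 px, so I descend and close.

Request:
send_rows(series=[{"ax":0,"ay":0,"az":-0.007,"dx":0.15,"dy":0,"dz":3,"hand":0},{"ax":0,"ay":0,"az":-0.007,"dx":0.15,"dy":0,"dz":6,"hand":0},{"ax":0,"ay":0,"az":-0.007,"dx":0.15,"dy":0,"dz":8,"hand":0},{"ax":0,"ay":0,"az":-0.007,"dx":0.15,"dy":0,"dz":9,"hand":0},{"ax":0,"ay":0,"az":-0.007,"dx":0.15,"dy":0,"dz":9.5,"hand":0},{"ax":0,"ay":0,"az":-0.007,"dx":0.15,"dy":0,"dz":9.5,"hand":0}])

```text
clock: 3.9
eef_pos: [497.2, 137.5, 66.3]
tool_rot: [-3.141, -0.002, -0.098]
force: [-0.6, 0.3, -0.0]
width: 85.1
gripper_force: 0.0
```

Request:
send_rows(series=[{"ax":0,"ay":0,"az":0,"dx":0,"dy":0,"dz":0,"hand":0.3},{"ax":0,"ay":0,"az":0,"dx":0,"dy":0,"dz":0,"hand":0.45},{"ax":0,"ay":0,"az":0,"dx":0,"dy":0,"dz":0,"hand":1},{"ax":0,"ay":0,"az":0,"dx":0,"dy":0,"dz":0,"hand":1},{"ax":0,"ay":0,"az":0,"dx":0,"dy":0,"dz":0,"hand":1},{"ax":0,"ay":0,"az":0,"dx":0,"dy":0,"dz":0,"hand":1},{"ax":0,"ay":0,"az":0,"dx":0,"dy":0,"dz":0,"hand":1}])

```text
clock: 4.6
eef_pos: [496.9, 137.8, 66.2]
tool_rot: [-3.141, -0.001, -0.097]
force: [-1.6, -0.1, 6.3]
width: 41.0
gripper_force: 59.6
```

Request:
send_rows(series=[{"ax":0,"ay":0,"az":0,"dx":0,"dy":0,"dz":-0.7,"hand":1},{"ax":0,"ay":0,"az":0,"dx":0,"dy":0,"dz":-1.5,"hand":1},{"ax":0,"ay":0,"az":0,"dx":0,"dy":0,"dz":-1.5,"hand":1},{"ax":0,"ay":0,"az":0,"dx":0,"dy":0,"dz":-1.5,"hand":1}])

```text
clock: 5.0
eef_pos: [496.6, 137.6, 80.7]
tool_rot: [-3.141, -0.001, -0.097]
force: [-0.1, -0.3, -2.6]
width: 41.0
gripper_force: 60.8
```

```bash
python3 - <<'E'
from h import *
s=read_state();print(s['eef_pos'],s['force'],s['width'])
a=shot('wrist')['pixels'][180:480,120:520];b=shot('side')['pixels'][200:350,250:450]
cv2.imwrite('pics/l1.png',np.vstack([a,cv2.resize(b,(400,300),interpolation=2)])[:,:,::-1])
E
```

```text
[496.61601621 137.60575752  80.65340465] [-0.13709143 -0.34139999 -2.64768569] 41.04546738446272
```

View pics/l1.png

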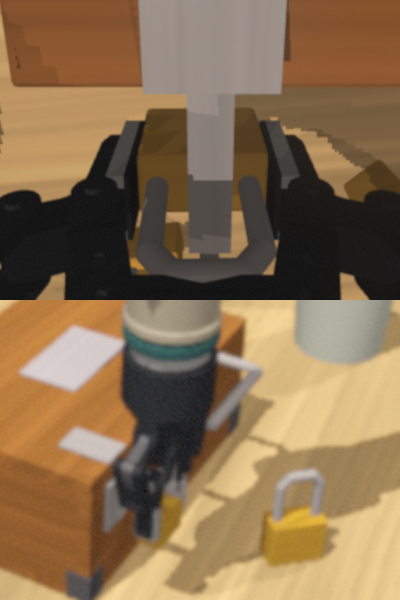

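The padlock is lifted in the grip and the force shows its weight. Now I slide it out toward −x past the upturned end.

Request:
send_rows(series=[{"ax":0,"ay":0,"az":0,"dx":-1,"dy":0,"dz":0,"hand":1},{"ax":0,"ay":0,"az":0,"dx":-2,"dy":0,"dz":0,"hand":1},{"ax":0,"ay":0,"az":0,"dx":-3.5,"dy":0,"dz":0,"hand":1},{"ax":0,"ay":0,"az":0,"dx":-5,"dy":0,"dz":0,"hand":1},{"ax":0,"ay":0,"az":0,"dx":-6.5,"dy":0,"dz":0,"hand":1},{"ax":0,"ay":0,"az":0,"dx":-6.5,"dy":0,"dz":0,"hand":1}])

```text
clock: 5.7
eef_pos: [428.0, 143.8, 80.1]
tool_rot: [3.14, 0.004, -0.095]
force: [-0.3, -0.3, -2.1]
width: 41.0
gripper_force: 60.8
```

```bash
python3 - <<'E'
from h import *
s=read_state();print(s['eef_pos'],s['force'],s['width'])
go([432,145,150],[np.pi,0,-.1]);go([480,345,150],[np.pi,0,-.1])
E
```

```text
[427.96906502 143.75251396  80.141209  ] [-0.33785929 -0.30730319 -2.1315032 ] 40.966337618069545
to [432, 145, 150] d [ 0.36 -0.15 -6.99] a [0.002 0.004 0.005] rows 2
to [480, 345, 150] d [  3.24 -20.52  -7.04] a [0.002 0.004 0.005] rows 5
```

```bash
python3 - <<'E'
from h import *
A=load('scene0');B=load('side0')
print(onz(A,(393,391),150),onz(B,(181,327),150))
E
```

```text
[659.56724101 338.95728309 150.        ] [652.24512648 343.26406584 150.        ]
```

Request:
send_rows(series=[{"ax":0,"ay":0,"az":0,"dx":0,"dy":0,"dz":-4,"hand":1},{"ax":0,"ay":0,"az":0,"dx":0,"dy":-3,"dz":-7,"hand":1},{"ax":0,"ay":0,"az":0,"dx":1,"dy":-7,"dz":-7,"hand":1},{"ax":0,"ay":0,"az":0,"dx":2,"dy":-11,"dz":-7,"hand":1},{"ax":0,"ay":0,"az":0,"dx":3,"dy":-15,"dz":-7,"hand":1},{"ax":0,"ay":0,"az":0,"dx":3.5,"dy":-18.5,"dz":-7,"hand":1},{"ax":0,"ay":0,"az":0,"dx":4,"dy":-20.8,"dz":-7,"hand":1},{"ax":0,"ay":0,"az":0,"dx":4,"dy":-20.8,"dz":-7,"hand":1},{"ax":0,"ay":0,"az":0,"dx":4,"dy":-20.8,"dz":-7,"hand":1}])

```text
clock: 6.6
eef_pos: [491.4, 346.8, 149.7]
tool_rot: [3.14, 0.001, -0.097]
force: [0.1, -0.8, -2.2]
width: 40.8
gripper_force: 61.7
```

Request:
send_rows(series=[{"ax":0,"ay":0,"az":0,"dx":0.1,"dy":-0.2,"dz":4,"hand":1},{"ax":0,"ay":0,"az":0,"dx":0.1,"dy":-0.2,"dz":8,"hand":1},{"ax":0,"ay":0,"az":0,"dx":0.1,"dy":-0.2,"dz":11,"hand":1},{"ax":0,"ay":0,"az":0,"dx":0.1,"dy":-0.2,"dz":12.5,"hand":1},{"ax":0,"ay":0,"az":0,"dx":0.1,"dy":-0.2,"dz":13,"hand":1},{"ax":0,"ay":0,"az":0,"dx":0.1,"dy":-0.2,"dz":13,"hand":1},{"ax":0,"ay":0,"az":0,"dx":0.1,"dy":-0.2,"dz":13,"hand":1}])

```text
clock: 7.3
eef_pos: [494.0, 349.4, 21.8]
tool_rot: [-3.14, -0.002, -0.098]
force: [-0.5, 0.5, -2.7]
width: 40.7
gripper_force: 61.7
```

Request:
send_rows(series=[{"ax":0,"ay":0,"az":0,"dx":0,"dy":0,"dz":0.1,"hand":1},{"ax":0,"ay":0,"az":0,"dx":0,"dy":0,"dz":0.2,"hand":1},{"ax":0,"ay":0,"az":0,"dx":0,"dy":0,"dz":0.2,"hand":1}])

```text
clock: 7.6
eef_pos: [493.2, 349.1, 18.9]
tool_rot: [-3.141, -0.001, -0.097]
force: [-0.1, -0.1, -2.6]
width: 40.9
gripper_force: 61.7
```

Request:
send_rows(series=[{"ax":0,"ay":0,"az":0,"dx":0,"dy":0,"dz":0.1,"hand":1},{"ax":0,"ay":0,"az":0,"dx":0,"dy":0,"dz":0.2,"hand":1},{"ax":0,"ay":0,"az":0,"dx":0,"dy":0,"dz":0.3,"hand":1},{"ax":0,"ay":0,"az":0,"dx":0,"dy":0,"dz":0.3,"hand":1}])

```text
clock: 8.0
eef_pos: [492.8, 348.8, 15.1]
tool_rot: [3.141, 0.0, -0.097]
force: [0.4, 0.4, -2.5]
width: 41.0
gripper_force: 61.7
```

Request:
send_rows(series=[{"ax":0,"ay":0,"az":0,"dx":0,"dy":0,"dz":0.1,"hand":1},{"ax":0,"ay":0,"az":0,"dx":0,"dy":0,"dz":0.15,"hand":1},{"ax":0,"ay":0,"az":0,"dx":0,"dy":0,"dz":0.15,"hand":1}])

```text
clock: 8.3
eef_pos: [492.9, 348.9, 14.8]
tool_rot: [3.141, -0.0, -0.097]
force: [-2.4, -1.7, 6.4]
width: 40.8
gripper_force: 62.6
```

Contact with the dish floor, so I release and rise.

Request:
send_rows(series=[{"ax":0,"ay":0,"az":0,"dx":0,"dy":0,"dz":0,"hand":0.4},{"ax":0,"ay":0,"az":0,"dx":0,"dy":0,"dz":0,"hand":0.3},{"ax":0,"ay":0,"az":0,"dx":0,"dy":0,"dz":0,"hand":0.2},{"ax":0,"ay":0,"az":0,"dx":0,"dy":0,"dz":0,"hand":0.2},{"ax":0,"ay":0,"az":0,"dx":0,"dy":0,"dz":0,"hand":0.2}])

```text
clock: 8.8
eef_pos: [492.9, 348.9, 13.7]
tool_rot: [3.142, 0.0, -0.097]
force: [0.6, -0.5, 0.3]
width: 68.1
gripper_force: 0.0
```

Request:
send_rows(series=[{"ax":0,"ay":0,"az":0,"dx":0,"dy":0,"dz":-2,"hand":0.2},{"ax":0,"ay":0,"az":0,"dx":0,"dy":0,"dz":-5,"hand":0.2},{"ax":0,"ay":0,"az":0,"dx":0,"dy":0,"dz":-9,"hand":0.2},{"ax":0,"ay":0,"az":0,"dx":0,"dy":0,"dz":-13,"hand":0.2},{"ax":0,"ay":0,"az":0,"dx":0,"dy":0,"dz":-17,"hand":0.2},{"ax":0,"ay":0,"az":0,"dx":0,"dy":0,"dz":-21,"hand":0.2},{"ax":0,"ay":0,"az":0,"dx":0,"dy":0,"dz":-22,"hand":0.2},{"ax":0,"ay":0,"az":0,"dx":0,"dy":0,"dz":-22,"hand":0.2}])

```text
clock: 9.6
eef_pos: [493.8, 349.5, 235.7]
tool_rot: [-3.139, -0.003, -0.097]
force: [-0.0, 0.7, 0.4]
width: 68.1
gripper_force: 0.0
```

```bash
python3 - <<'E'
from h import *
a=shot('wrist')['pixels'][150:450];b=shot('side','s2.png')['pixels'][180:480]
cv2.imwrite('pics/p1.png',np.vstack([a,b])[:,:,::-1])
go([481.2,-8.5,220],[np.pi,0,-.1+np.pi/2]);go([481.2,-8.5,220],[np.pi,0,-.1-np.pi/2]);print(read_state()['qpos'])
E
```

```text
to [481.2, -8.5, 220] d [ 2.37 35.62  1.31] a [ 0.     0.002 -1.568] rows 11
to [481.2, -8.5, 220] d [ 2.37 35.62  1.31] a [ 0.002 -0.     1.574] rows 11
[-0.60741267  0.55950357 -0.08710679  1.64935157  0.05734211  0.93741749
 -2.38337541]
```

View pics/p1.png

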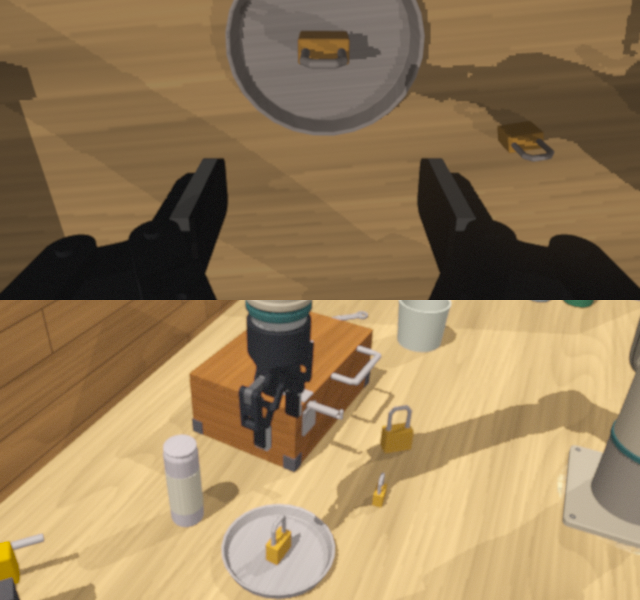

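The padlock stands upright in the dish at crop (324,50) in the wrist view, (278,545) in the side view. Next I go above the handle with the tool turned 90°.

Request:
send_rows(series=[{"ax":0,"ay":0,"az":-0.13,"dx":0.3,"dy":3.6,"dz":0,"hand":0.5},{"ax":0,"ay":0,"az":-0.26,"dx":0.5,"dy":7.2,"dz":0,"hand":0.5},{"ax":0,"ay":0,"az":-0.39,"dx":0.7,"dy":10.8,"dz":0,"hand":0.5},{"ax":0,"ay":0,"az":-0.52,"dx":1,"dy":14.4,"dz":0,"hand":0.5},{"ax":0,"ay":0,"az":-0.65,"dx":1.2,"dy":18,"dz":0,"hand":0.5},{"ax":0,"ay":0,"az":-0.78,"dx":1.4,"dy":21.6,"dz":0,"hand":0.5},{"ax":0,"ay":0,"az":-0.91,"dx":1.7,"dy":25.2,"dz":0,"hand":0.5},{"ax":0,"ay":0,"az":-1.04,"dx":2,"dy":28.8,"dz":0,"hand":0.5},{"ax":0,"ay":0,"az":-1.17,"dx":2.2,"dy":32.4,"dz":0,"hand":0.5},{"ax":0,"ay":0,"az":-1.3,"dx":2.4,"dy":35.6,"dz":0,"hand":0.5}])

```text
clock: 10.7
eef_pos: [480.5, -9.7, 231.8]
tool_rot: [-3.137, 0.001, 1.208]
force: [0.1, 0.2, -0.2]
width: 43.0
gripper_force: 0.0
```

Request:
send_rows(series=[{"ax":0,"ay":0,"az":-0.13,"dx":0,"dy":0,"dz":0,"hand":0.5},{"ax":0,"ay":0,"az":-0.27,"dx":0,"dy":0,"dz":0,"hand":0.5},{"ax":0,"ay":0,"az":-0.27,"dx":0,"dy":0,"dz":0,"hand":0.5},{"ax":0,"ay":0,"az":-0.27,"dx":0,"dy":0,"dz":0,"hand":0.5}])

```text
clock: 11.1
eef_pos: [481.4, -7.7, 232.5]
tool_rot: [-3.139, -0.0, 1.47]
force: [1.0, -0.3, 0.6]
width: 43.0
gripper_force: 0.0
```

```bash
python3 - <<'E'
from h import *
s=read_state();print(s['width'],s['qpos'][6],s['clock'])
go([481.2,-8.5,109],[np.pi,0,-.1+np.pi/2])
im=shot('wrist','w5.png')
for y in (-50,0,50): print(proj(im,np.array([481.2,-8.5,127.5])+y*np.array([.1,.995,0])))
E
```

```text
42.957527442621874 -0.43169562039434056 11.1
to [481.2, -8.5, 109] d [-0.08  0.03 12.35] a [-0.003 -0.    -0.001] rows 3
[322.39152375 309.76410683]
[322.3533649  235.78251615]
[322.31031179 152.3120311 ]
```

View pics/w5.png

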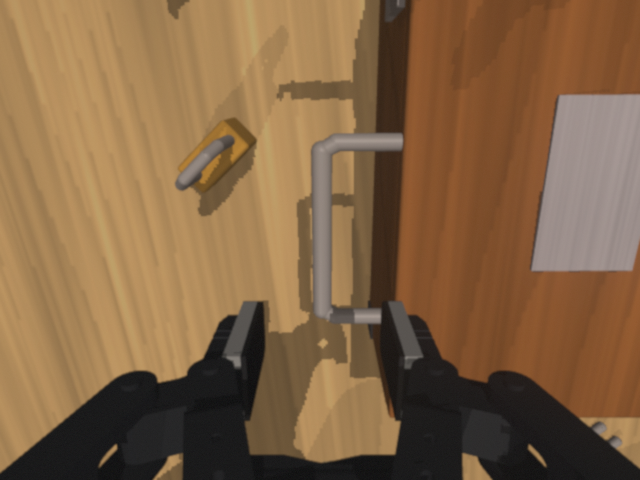

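The bar lies at column 322 between rows 142 and 315, centred between the fingers as predicted. I descend.

Request:
send_rows(series=[{"ax":0,"ay":0,"az":0,"dx":0,"dy":0,"dz":3,"hand":0.5},{"ax":0,"ay":0,"az":0,"dx":0,"dy":0,"dz":6,"hand":0.5},{"ax":0,"ay":0,"az":0,"dx":0,"dy":0,"dz":8.5,"hand":0.5},{"ax":0,"ay":0,"az":0,"dx":0,"dy":0,"dz":10.5,"hand":0.5},{"ax":0,"ay":0,"az":0,"dx":0,"dy":0,"dz":12,"hand":0.5},{"ax":0,"ay":0,"az":0,"dx":0,"dy":0,"dz":12.3,"hand":0.5},{"ax":0,"ay":0,"az":0,"dx":0,"dy":0,"dz":12.3,"hand":0.5},{"ax":0,"ay":0,"az":0,"dx":0,"dy":0,"dz":12.3,"hand":0.5}])

```text
clock: 11.95
eef_pos: [482.7, -7.5, 111.4]
tool_rot: [3.141, -0.0, 1.473]
force: [0.3, -0.5, -0.2]
width: 42.2
gripper_force: 0.0
```

Request:
send_rows(series=[{"ax":0,"ay":0,"az":0,"dx":0,"dy":0,"dz":0,"hand":0.7},{"ax":0,"ay":0,"az":0,"dx":0,"dy":0,"dz":0,"hand":1},{"ax":0,"ay":0,"az":0,"dx":0,"dy":0,"dz":0,"hand":1},{"ax":0,"ay":0,"az":0,"dx":0,"dy":0,"dz":0,"hand":1},{"ax":0,"ay":0,"az":0,"dx":0,"dy":0,"dz":0,"hand":1},{"ax":0,"ay":0,"az":0,"dx":0,"dy":0,"dz":0,"hand":1},{"ax":0,"ay":0,"az":0,"dx":0,"dy":0,"dz":0,"hand":1}])

```text
clock: 12.65
eef_pos: [480.7, -7.7, 111.4]
tool_rot: [-3.139, 0.001, 1.473]
force: [-4.8, 0.9, 5.6]
width: 9.9
gripper_force: 58.5
```

The bar is gripped. I raise the lid along its arc, first half.

Request:
send_rows(series=[{"ax":0,"ay":0,"az":0,"dx":0,"dy":0.06,"dz":-1.19,"hand":1},{"ax":0,"ay":0,"az":0,"dx":0,"dy":0.18,"dz":-2.38,"hand":1},{"ax":0,"ay":0,"az":0,"dx":0,"dy":0.34,"dz":-3.56,"hand":1},{"ax":0,"ay":0,"az":0,"dx":0,"dy":0.56,"dz":-4.73,"hand":1},{"ax":0,"ay":0,"az":0,"dx":0,"dy":0.84,"dz":-5.89,"hand":1},{"ax":0,"ay":0,"az":0,"dx":0,"dy":1.16,"dz":-7.04,"hand":1},{"ax":0,"ay":0,"az":0,"dx":0,"dy":1.54,"dz":-8.17,"hand":1},{"ax":0,"ay":0,"az":0,"dx":0,"dy":1.96,"dz":-9.29,"hand":1},{"ax":0,"ay":0,"az":0,"dx":0,"dy":2.44,"dz":-10.38,"hand":1},{"ax":0,"ay":0,"az":0,"dx":0,"dy":2.96,"dz":-11.45,"hand":1}])

```text
clock: 13.65
eef_pos: [508.3, -10.4, 224.8]
tool_rot: [-3.135, 0.001, 1.473]
force: [-3.7, 1.9, -3.2]
width: 9.8
gripper_force: 58.4
```

Request:
send_rows(series=[{"ax":0,"ay":0,"az":0,"dx":0,"dy":0.64,"dz":-1.16,"hand":1},{"ax":0,"ay":0,"az":0,"dx":0,"dy":1.34,"dz":-2.29,"hand":1},{"ax":0,"ay":0,"az":0,"dx":0,"dy":2.09,"dz":-3.38,"hand":1},{"ax":0,"ay":0,"az":0,"dx":0,"dy":2.9,"dz":-4.43,"hand":1},{"ax":0,"ay":0,"az":0,"dx":0,"dy":3.75,"dz":-5.44,"hand":1},{"ax":0,"ay":0,"az":0,"dx":0,"dy":4.66,"dz":-6.41,"hand":1},{"ax":0,"ay":0,"az":0,"dx":0,"dy":5.62,"dz":-7.33,"hand":1},{"ax":0,"ay":0,"az":0,"dx":0,"dy":6.41,"dz":-8.03,"hand":1},{"ax":0,"ay":0,"az":0,"dx":0,"dy":7.08,"dz":-8.58,"hand":1},{"ax":0,"ay":0,"az":0,"dx":0,"dy":7.08,"dz":-8.58,"hand":1}])

```text
clock: 14.65
eef_pos: [576.3, -17.0, 312.8]
tool_rot: [-3.13, 0.002, 1.473]
force: [-18.5, -0.1, 17.3]
width: 10.0
gripper_force: 59.1
```

Request:
send_rows(series=[{"ax":0,"ay":0,"az":0,"dx":0,"dy":0,"dz":0,"hand":1},{"ax":0,"ay":0,"az":0,"dx":0,"dy":0,"dz":0,"hand":1},{"ax":0,"ay":0,"az":0,"dx":0,"dy":0,"dz":0,"hand":1}])

```text
clock: 14.95
eef_pos: [575.7, -17.0, 312.3]
tool_rot: [-3.129, 0.003, 1.473]
force: [-18.0, 0.7, 17.1]
width: 9.6
gripper_force: 59.0
```

```bash
python3 - <<'E'
from h import *
s=read_state();p=s['eef_pos'];print(p,s['force'],s['width'],s['clock'])
H=np.array([529.0+219*.995,16.6-21.9,120]) # hinge mid
d=(p+[0,0,17]-H);x=d@[.995,-.1,0];print('theta',np.arctan2(d[2],-x)-np.arctan2(7.5,265),np.hypot(x,d[2]))
a=shot('side','s3.png')['pixels'];b=cv2.resize(shot('scene')['pixels'],(320,240));a=cv2.resize(a,(640,480))
cv2.imwrite('pics/f.png',np.hstack([a[100:],np.vstack([b[:, :160],np.zeros((140,160,3),'uint8')])])[:,:,::-1])
E
```

```text
[575.6816371  -16.9643643  312.32744523] [-17.97424454   0.7402593   17.14623198] 9.610599154100491 14.95
theta 0.8627163777151192 269.15960564652966
```

View pics/f.png

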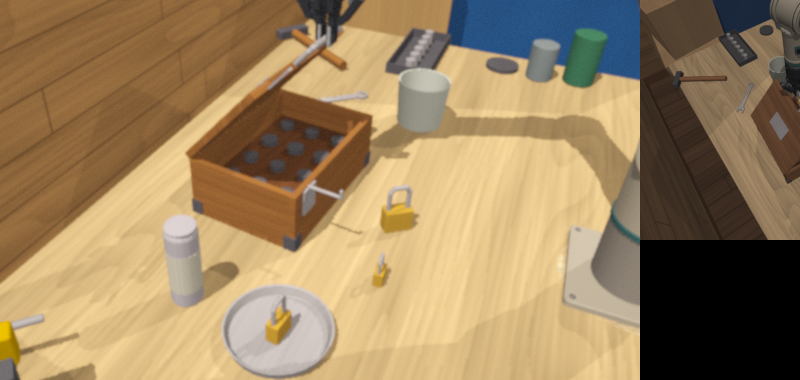

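The lid is up and held, and the padlock stands in the dish at (278,325). There is some radial push on the hinge of about 25 N, so I ease the handle outward 3 mm.

Request:
send_rows(series=[{"ax":0,"ay":0,"az":0,"dx":0,"dy":-0.1,"dz":-0.13,"hand":1},{"ax":0,"ay":0,"az":0,"dx":0,"dy":-0.2,"dz":-0.27,"hand":1},{"ax":0,"ay":0,"az":0,"dx":0,"dy":-0.2,"dz":-0.27,"hand":1},{"ax":0,"ay":0,"az":0,"dx":0,"dy":-0.2,"dz":-0.27,"hand":1}])

```text
clock: 15.45
eef_pos: [577.3, -17.1, 313.8]
tool_rot: [-3.136, 0.001, 1.473]
force: [-7.9, 0.1, 4.3]
width: 9.3
gripper_force: 59.3
```

```bash
python3 - <<'E'
from h import *
s=read_state();p=s['eef_pos'];print(p,s['force'],s['width'])
for dz in (15,17,19):
    d=(p+[0,0,dz]-np.array([529.0+219*.995,16.6-21.9,120]));x=d@[.995,-.1,0];print('theta',np.arctan2(d[2],-x)-np.arctan2(7.5,265),np.hypot(x,d[2]))
E
```

```text
[577.31013909 -17.11354399 313.80417984] [-7.918572    0.1403359   4.30286472] 9.275096333028964
theta 0.8662380002104322 267.726339948921
theta 0.8708864313607677 269.28908225512913
theta 0.8754811241627493 270.85757611921105
```

Request:
send_rows(series=[{"ax":0,"ay":0,"az":0,"dx":0,"dy":0,"dz":0,"hand":1},{"ax":0,"ay":0,"az":0,"dx":0,"dy":0,"dz":0,"hand":1},{"ax":0,"ay":0,"az":0,"dx":0,"dy":0,"dz":0,"hand":1},{"ax":0,"ay":0,"az":0,"dx":0,"dy":0,"dz":0,"hand":1},{"ax":0,"ay":0,"az":0,"dx":0,"dy":0,"dz":0,"hand":1},{"ax":0,"ay":0,"az":0,"dx":0,"dy":0,"dz":0,"hand":1},{"ax":0,"ay":0,"az":0,"dx":0,"dy":0,"dz":0,"hand":1},{"ax":0,"ay":0,"az":0,"dx":0,"dy":0,"dz":0,"hand":1},{"ax":0,"ay":0,"az":0,"dx":0,"dy":0,"dz":0,"hand":1},{"ax":0,"ay":0,"az":0,"dx":0,"dy":0,"dz":0,"hand":1}])

```text
clock: 16.45
eef_pos: [577.3, -17.1, 313.8]
tool_rot: [-3.136, 0.001, 1.473]
force: [-7.9, 1.1, 3.8]
width: 9.7
gripper_force: 59.3
```

```bash
python3 - <<'E'
from h import *
s=read_state();print(s['width'],s['gripper_force'],s['force'],s['eef_pos'])
if 8<s['width']<12: print(finish_job())
E
```

```text
9.703923648520611 59.27380442619324 [-7.92696007  1.14422079  3.81447228] [577.28745778 -17.07745099 313.76046196]
the job is handed in; nothing more can be done
None
```

The job is handed in at 16.5 s: the padlock stands upright in the steel dish, and the arm still grips the handle with the lid at about 50° (worked out from the gripper position).

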